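Look down the bore of a pepper mill with an inspection camera

ROBOT

A 6-joint arm with a two-finger parallel gripper is mounted at the origin on the work surface; the furniture and walls round the work are solid. World frame = base frame: x ahead of the robot, y to its left, z up, the work surface at z = 0. Lengths are in m, angles in rad, forces in N, time in s.
With the tool pointing down it reaches from about 0.35 to 0.85 m from the base axis. Payload 8.1 kg.
Tool frame: the origin (TCP) lies between the finger pads, 19 mm behind the fingertips; this is the grasp point; z points along the fingers, y is the line along which they close (so a half turn about z gives the same grasp; the last joint's range is limited). The gripper opens to 93 mm and grips with 3 to 60 N. Pads are 15 mm wide; open, the fingers measure 128 mm over their backs; the gripper's body (75 mm by 188 mm) begins 65 mm behind the grasp point.
Start: joints at [-0.085, 0.13, 1.488, -0, 1.523, -0.085], TCP at [0.6, 0, 0.237] pointing down, gripper open.
Joint ranges: [-2.96, 2.96], [-0.89, 2.26], [0.02, 2.5], [-1.34, 4.48], [0, 2.73], [-2.66, 2.66]. Speed limits (rad/s): [2.39, 2.39, 2.79, 3.14, 3.14, 3.14].

INTERFACE

Orientations are given as a rotation vector (axis times angle).
In Python, from plant import robot gives the robot as it stands. The module is installed in compiled form; this text tells all that it offers.
- The arm moves only by the tool play_rows, never from a script. Its argument "increments" is text: rows parted by semicolons, each of 5 numbers parted by spaces: the shift along the tool's x, y, z in mm, then the turn about the tool's z in degrees, then the closure, from -1 (fully open) to 1 (shut). In form: dx dy dz yaw claw; .... A call has 1 to 20 rows; each row is the pose to reach, as a shift and turn from the pose commanded when the call began, along the tool's axes at that moment; what a row does not reach only later rows make up. A row lasts 1/10 s, in which the tool goes at most 50 mm and 8.59 degrees, less where a joint would pass 70% of its speed; a pose out of reach is approached as far as the arm can. A call with a gripper value outside its range is refused whole. The fingers move at their own pace and stop on an object; "force" is the grip in N (left out, the last holds). Time passes only in rows, so rows that repeat a pose let the fingers close. It gives the time, the measured TCP pose, the force, the opening and the grip force at its end, in the units of the state.
- robot.read_state(): the state, without advancing time (a new reading comes with each control period).
- robot.read_camera(name): name is "scene" or "side" or "wrist"; returns the picture (480x640x3 uint8, blue, green, red); there is no depth.
- robot.calibration(name): a dict with "vertical_fov" (degrees; the focal length in pixels is half the picture's height over the tangent of half this angle, whatever the lens; pixels are square), "cx", "cy" (the principal point, pixels), "rvec" (rotation vector, rad) and "tvec" (3), from world to camera coordinates, as OpenCV has them. Camera axes: x right, y down, z forward; pixel columns grow to the right and rows downward; lengths in m; the calibration is good to about 2 mm. A picture is of the moment at which its call begins: read the wrist's pose just before it. calibration takes no time and is no camera call; for the wrist camera it gives the pose at the moment of the call.
- robot.close_job(): hands the job in; it is judged then, once.
Trained networks look in the newest picture that a camera, given by its name, has taken for a name from the list of things; names that differ only in an ending like _2 or _b are one class to them, and where a whole thing is asked for, a point or a joint stands for the part that bears it (a point fixed in the world has none). Each returns a list of dicts, best first, with "conf" (0 to 1); they miss things now and then, are a little off and sometimes report something else, mostly with a low value. They report only what shows in the picture. A call takes as long as a camera call. They do not tell look-alikes from the thing itself.
- robot.recognise(camera, query): "centre" ([x, y, z] in m, in world coordinates, good to about 4 mm: the middle of the surface that is visible of it).
- robot.regions_of(camera, query): "pixels" (480x640 bool, what is visible of it).
- robot.landmark_of(camera, query): "centre" ([x, y, z] in m, in world coordinates, good to about 4 mm: a listed point, or the origin of a listed thing).
The state is a dict: "t": time; "q": joint angles; "dq": joint speeds; "joint_torque": joint torques, N m; "tool_pos": TCP position; "orientation": TCP orientation; "force": force on the tool from outside, world axes, zero at the start; "wrist_torque": the same for the moment, N m; "opening": finger opening in m; "gripper_force": force on a finger pad.
Only numpy, scipy, OpenCV 4.12 (cv2) and the standard library are available. Lean on these libraries where they do the work, as an engineer would, in place of code of your own. Each camera call takes 0.05 s, during which the arm holds its last target. There are 200 camera calls.

TASK

Check the boring of the pepper mill that stands in the chuck: lift the wooden head off the mill and stand it upright on the small plywood board without dropping it, then take the inspection camera out of its stand and lower its thin tube straight down the middle of the mill's bore, never touching its wood, until the yellow band on the tube is level with the mill's top rim. Finish while holding the camera still there, the tube upright and centred in the bore so that it sees the walls evenly; leave the other things on the bench where they are.

Things in the scene. Friction and masses are not known exactly. Their poses are not given: they have to be found in the camera images.
- chuck: steel four-jaw lathe chuck standing on its back, fixed to the bench, 92 mm across, 40 mm tall with four dark jaws up to 54 mm; origin on its axis at bench level, z up. It grips the mill body.
- mill: turned wooden pepper mill body, gripped upright and fixed in the chuck on its axis; up to 55 mm across, 50 mm at the rim, which is 138 mm above the bench. In the rim a recess 30 mm wide, 7 mm deep; below it a round vertical bore 20 mm in diameter down to 63 mm below the rim, where it opens to 34 mm. Origin on the axis at bench level, z up.
- mill_mouth (a point): centre of the mill body's open top, on the bore's axis, level with the top rim (138 mm above the bench)
- mill_head: loose wooden head on top of the mill, closing its bore; 57.5 mm tall with fixed brass button. Spigot below: 26 mm across, 6 mm long, 2 mm play all round in the recess. Collar (6 to 13 mm above origin) and barrel (26 to 36 mm) both 50 mm across, waist 42 mm. Origin: centre of the spigot's underside, z up. Grip with the TCP 33 mm above it, from any side. 0.09 kg. Stands on its spigot.
- board: flat scrap of pale plywood, 110 x 100 x 12 mm, fixed to the bench with nothing on it; origin at the centre of its underside, z up
- board_top (a point): centre of the plywood board's upper face, 12 mm above the bench
- probe_stand: black stand of the camera, fixed to the bench: round base 90 mm across, 12 mm thick; thin post at its +x side; ring 40 mm across (hole 22 mm) above its centre, ring top 129 mm above the bench. Origin: centre of the base at bench level. The camera hangs in the ring and is lifted out straight up, its lens clear of the ring.
- probe: inspection camera, round, 185 mm long, 0.16 kg, hanging upright in its stand. Origin: the lens at the bottom (20 mm above the bench at first), z up to the handle. Steel tube 9 mm across up to z 96 mm, black nose 18 mm to 109, flange 34 mm to 115 (rests on the stand's ring), orange handle with black grooves 28 mm across, 117 to 178. Grip the handle at z 150 mm, from any side.
- probe_tip (a point): the lens, centre of the lower end of the camera's tube
- probe_band (a point): middle of the 5 mm wide yellow band round the camera's tube, on the tube's axis, 45 mm above the lens
- turned_cup: turned wooden cup, 72 mm across and 79 mm tall, standing upright; origin at the centre of its underside (bystander)
- masking_tape: roll of pale masking tape lying flat, 100 mm across, 25 mm high; origin at the centre of its underside (bystander)
- sanding_block: cork sanding block wrapped in abrasive, 64 x 105 x 29 mm, long side along its own y; origin at the centre of its underside (bystander)
Not all that is in view belongs to the job. Leave any turquoise look-alike of the mill_head alone. Of the things that look like the probe, the smaller one is meant.

How it is judged:
By the outcome, as a careful person would: the job done as asked, in the order asked, and still so for the second after the job is handed in, while the arm keeps its last pose, push and grip.
It also fails if it takes over 58 s, if anything falls off the work surface, if the arm or the gripper's body presses on something with over 40 N, if the wrist force passes 120 N, or if a joint passes its speed limit or range.

## Working session

There is one attempt and no reset: what is moved stays moved. The work goes in short steps, Python scripts to look and compute and a tool call to move; the robot and the scene stay as the last step left them, time stands still between calls to the robot, and variables do not carry over. Pictures are saved under pics/ and viewed, at most 13 in all, crops included, and the job is handed in when it is done.

Besides the shell and the picture viewer there is one more tool, called after "Call:" as name(argument=value, ...) on one line, values as JSON. play_rows: Moves the arm, as the interface text tells. Its arguments: {"type":"object","properties":{"increments":{"type":"string"},"force":{"type":"number"}},"required":["increments"]}

```bash
mkdir -p pics; cat > h.py <<'E'
import numpy as np, cv2
from plant import robot
def cal(n):
    c=robot.calibration(n); f=240/np.tan(np.radians(c["vertical_fov"])/2)
    K=np.array([[f,0,c["cx"]],[0,f,c["cy"]],[0,0,1]]); R=cv2.Rodrigues(np.array(c["rvec"],float))[0]
    return K,R,np.array(c["tvec"],float)
def proj(n,P,C=None):
    K,R,t=C or cal(n); p=K@(R@np.array(P,float).reshape(-1,3).T+t[:,None]); return (p[:2]/p[2]).T
def ray(n,uv,C=None):
    K,R,t=C or cal(n); d=R.T@np.linalg.inv(K)@np.array([uv[0],uv[1],1.]); return -R.T@t,d
def atz(n,uv,z,C=None):
    o,d=ray(n,uv,C); return o+d*(z-o[2])/d[2]
E
python3 - <<'E'
from h import *
a=robot.read_camera("scene");b=robot.read_camera("side")
cv2.imwrite("pics/scene.png",a);cv2.imwrite("pics/side.png",b)
for cam in("scene","side"):
    print(cam,robot.calibration(cam))
    for q in "chuck mill_mouth mill_head board_top probe_stand probe probe_band turned_cup masking_tape sanding_block".split():
        print(q,[(round(d["conf"],2),np.round(d["centre"],3).tolist(),proj(cam,d["centre"]).round().tolist()) for d in robot.landmark_of(cam,q)][:4])
print(robot.read_state()["t"])
E
```

```text
scene {'vertical_fov': 42.1974382333388, 'cx': 321.6157784391755, 'cy': 232.7610078320779, 'rvec': array([ 2.25545342, -0.66677983,  0.2698738 ]), 'tvec': array([-0.2888926 ,  0.30079875,  1.24749595])}
chuck []
mill_mouth [(0.79, [0.432, -0.022, 0.132], [[362.0, 259.0]]), (0.63, [0.344, 0.336, -0.004], [[251.0, 224.0]])]
mill_head [(0.84, [0.434, -0.018, 0.132], [[362.0, 257.0]]), (0.7, [0.393, -0.131, -0.005], [[374.0, 341.0]])]
board_top [(0.88, [0.498, 0.39, 0.009], [[292.0, 188.0]])]
probe_stand [(0.75, [0.432, 0.2, 0.001], [[308.0, 241.0]])]
probe [(0.91, [0.208, 0.362, 0.001], [[197.0, 237.0]]), (0.68, [0.432, 0.201, 0.018], [[308.0, 236.0]])]
probe_band [(0.91, [0.207, 0.357, 0.063], [[194.0, 220.0]]), (0.8, [0.434, 0.2, 0.061], [[308.0, 223.0]]), (0.58, [0.434, -0.021, 0.136], [[363.0, 256.0]]), (0.32, [0.436, 0.197, 0.022], [[310.0, 235.0]])]
turned_cup []
masking_tape [(0.67, [0.601, 0.234, -0.001], [[356.0, 209.0]])]
sanding_block [(0.83, [0.32, -0.243, -0.002], [[378.0, 396.0]])]
side {'vertical_fov': 44.108736998289395, 'cx': 326.2059264741082, 'cy': 238.6105993918421, 
[... 266 characters left out ...]
135], [[349.0, 254.0]]), (0.63, [0.396, -0.134, -0.007], [[343.0, 337.0]]), (0.41, [0.431, 0.199, 0.02], [[325.0, 248.0]])]
board_top [(0.91, [0.496, 0.391, 0.011], [[332.0, 215.0]])]
probe_stand [(0.94, [0.43, 0.198, -0.001], [[324.0, 255.0]])]
probe [(0.79, [0.206, 0.357, -0.002], [[235.0, 234.0]]), (0.62, [0.43, 0.2, 0.021], [[325.0, 247.0]])]
probe_band [(0.83, [0.428, 0.202, 0.065], [[324.0, 233.0]]), (0.6, [0.214, 0.363, 0.062], [[236.0, 213.0]])]
turned_cup [(0.61, [0.345, 0.332, -0.0], [[285.0, 233.0]])]
masking_tape [(0.78, [0.601, 0.226, -0.002], [[382.0, 243.0]])]
sanding_block [(0.88, [0.327, -0.241, 0.001], [[323.0, 372.0]]), (0.71, [0.598, 0.225, -0.001], [[381.0, 243.0]])]
1.1
```

View pics/scene.png

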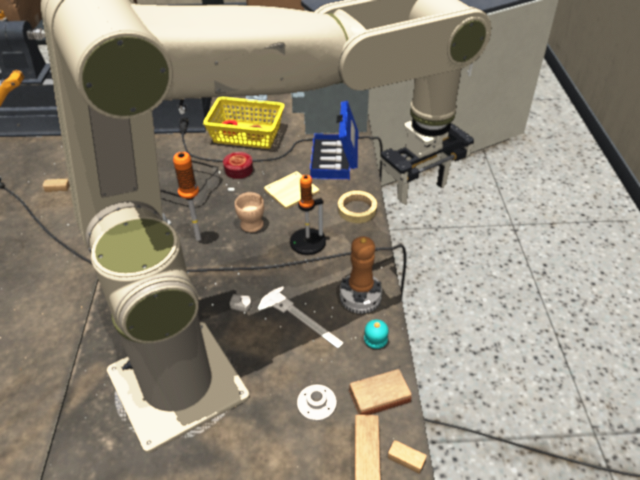

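View pics/side.png

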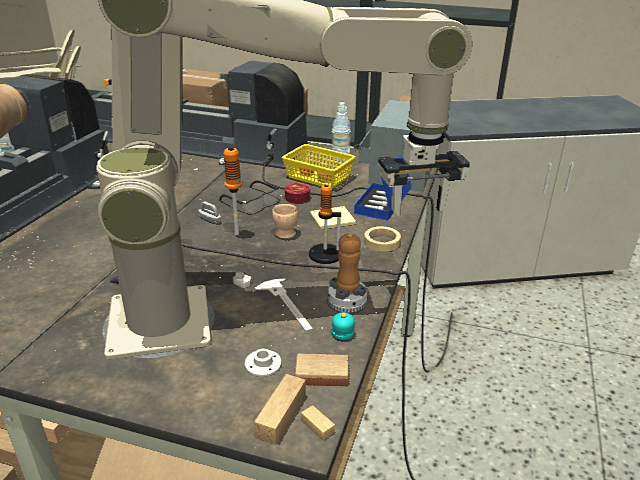

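```bash
python3 - <<'E'
from h import *
from scipy.spatial.transform import Rotation as Ro
s=robot.read_state();print(s["tool_pos"],Ro.from_rotvec(s["orientation"]).as_matrix().round(3).tolist(),s["opening"])
b=cv2.imread("pics/side.png")
cv2.imwrite("pics/crop.png",cv2.resize(b[150:350,210:420],None,fx=2.8,fy=2.8,interpolation=2))
for uv in[(380,215),(358,208),(403,215),(390,188)]: print(uv,atz("side",uv,0.0).round(3))
for uv in[(350,105),(357,150),(312,175),(345,177)]: print(uv,atz("scene",uv,0.0).round(3))
K,R,t=cal("wrist");print("wristcam", -R.T@t, R[2])
# triangulation-free check: mill head region centres
for c in("scene","side"):
    for q in("mill_head","probe"):
        for d in robot.regions_of(c,q)[:3]:
            ys,xs=np.nonzero(d["pixels"]);print(c,q,round(d["conf"],2),xs.min(),xs.max(),ys.min(),ys.max())
E
```

```text
[6.00022933e-01 3.72217414e-05 2.37454504e-01] [[-0.0, 1.0, 0.0], [1.0, 0.0, 0.0], [0.0, 0.0, -1.0]] 0.09312912084439602
(380, 215) [0.645 0.383 0.   ]
(358, 208) [0.592 0.44  0.   ]
(403, 215) [0.713 0.369 0.   ]
(390, 188) [0.734 0.557 0.   ]
(350, 105) [0.868 0.651 0.   ]
(357, 150) [0.749 0.442 0.   ]
(312, 175) [0.578 0.416 0.   ]
(345, 177) [0.65  0.358 0.   ]
wristcam [0.59957828 0.07337338 0.38515737] [ 1.95570342e-04 -2.64556153e-01 -9.64370263e-01]
scene mill_head 0.64 351 374 236 264
scene mill_head 0.58 364 387 321 347
scene probe 0.83 172 199 151 239
scene probe 0.75 299 313 175 236
side mill_head 0.77 338 360 232 258
side mill_head 0.59 332 354 311 339
side probe 0.79 223 241 147 234
side probe 0.7 320 332 185 248
```

View pics/crop.png

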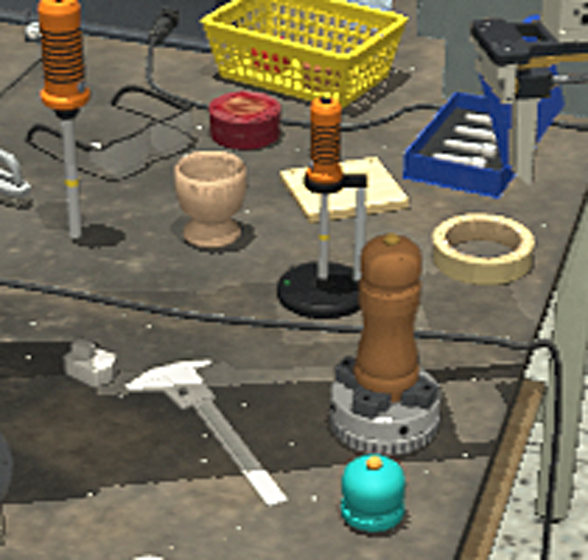

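The crop shows these candidates:
- **Head:** the brown head on the mill is at side (349,247). The turquoise look-alike is at (343,325), so I leave it alone.
- **Probe:** the smaller camera hangs in the black stand at (325,215) and is the one meant. The larger one stands behind at (232,190).

I'll move above the mill now.

Call:
play_rows(increments="-5 -42 0 0 -1;-10 -84 0 0 -1;-15 -126 0 0 -1;-20 -166 0 0 -1;-20 -166 0 0 -1;-20 -166 0 0 -1;-20 -166 0 0 -1", force=20)

```text
t: 2.0
tool_pos: [0.4349, -0.02, 0.238]
orientation: [2.221, 2.221, 0.001]
force: [0.7, -0.7, 0.4]
opening: 0.0933
gripper_force: 0.0
```

```bash
python3 - <<'E'
from h import *
a=robot.read_camera("wrist");C=cal("wrist");cv2.imwrite("pics/w1.png",a)
for q in "mill_head mill_mouth".split():
  print(q,[(round(d["conf"],2),np.round(d["centre"],4).tolist(),proj("wrist",d["centre"],C).round().tolist()) for d in robot.landmark_of("wrist",q)][:4])
for d in robot.regions_of("wrist","mill_head")[:2]:
  ys,xs=np.nonzero(d["pixels"]);print(round(d["conf"],2),xs.min(),xs.max(),ys.min(),ys.max())
print(proj("wrist",[[.434,-.02,.19],[.434,-.02,.163]],C).round(1))
E
```

```text
mill_head [(0.95, [0.3959, -0.1333, 0.0003], [[287.0, 306.0]]), (0.58, [0.4344, -0.019, 0.1301], [[320.0, 243.0]])]
mill_mouth []
0.63 261 307 286 340
0.57 280 357 212 298
[[319.1 272.2]
 [319.2 257.7]]
```

View pics/w1.png

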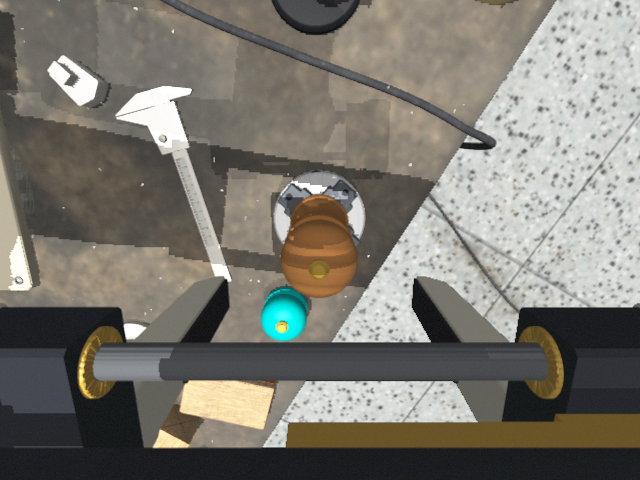

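The wrist view shows the head's button at (318,269), and I predicted (319,272). The head is centred between the fingers, so I go down and grip.

Call:
play_rows(increments="1 -1 20 0 -1;1 -1 40 0 -1;1 -1 60 0 -1;1 -1 73 0 -1;1 -1 73 0 -1;1 -1 73 0 1;1 -1 73 0 1;1 -1 73 0 1;1 -1 73 0 1;1 -1 73 0 1;1 -1 73 0 1;1 -1 73 0 1;1 -1 73 0 1;1 -1 73 0 1;1 -1 73 0 1", force=20)

```text
t: 3.7
tool_pos: [0.4332, -0.019, 0.1647]
orientation: [2.221, 2.221, 0.0]
force: [-0.6, 0.1, 3.2]
opening: 0.0494
gripper_force: 20.0
```

Call:
play_rows(increments="0 0 -5 0 1;0 0 -10 0 1;0 0 -20 0 1;0 0 -40 0 1;0 0 -60 0 1;0 0 -85 0 1;0 0 -115 0 1;0 0 -120 0 1;0 0 -120 0 1;0 0 -120 0 1")

```text
t: 4.7
tool_pos: [0.4326, -0.0189, 0.2833]
orientation: [-2.221, -2.221, 0.001]
force: [-0.1, -0.5, -0.6]
opening: 0.0491
gripper_force: 20.0
```

```bash
python3 - <<'E'
from h import *
s=robot.read_state();print(s["t"],s["tool_pos"],s["force"],s["opening"])
A={c:robot.read_camera(c) for c in("scene","side","wrist")}
cv2.imwrite("pics/lift.png",np.hstack([A["side"][150:350,230:430],A["scene"][130:330,260:460]]).repeat(2,0).repeat(2,1))
for c in A:
  for q in "mill_head mill_mouth board_top".split():
    print(c,q,[(round(d["conf"],2),np.round(d["centre"],4).tolist(),proj(c,d["centre"]).round().tolist()) for d in robot.landmark_of(c,q)][:3])
E
```

```text
4.7 [ 0.4325958  -0.01891633  0.28331966] [-0.14587157 -0.49242884 -0.6342231 ] 0.04907649930469142
scene mill_head [(0.73, [0.3466, 0.3353, -0.0047], [[252.0, 224.0]]), (0.72, [0.3928, -0.1295, -0.0023], [[374.0, 340.0]]), (0.68, [0.6008, 0.2327, 0.0029], [[357.0, 208.0]])]
scene mill_mouth [(0.78, [0.4357, -0.0243, 0.1323], [[364.0, 258.0]])]
scene board_top [(0.85, [0.497, 0.3894, 0.0134], [[291.0, 187.0]])]
side mill_head [(0.59, [0.4332, -0.0222, 0.2536], [[350.0, 208.0]]), (0.58, [0.3951, -0.1321, -0.0046], [[342.0, 335.0]])]
side mill_mouth [(0.8, [0.4347, -0.021, 0.1406], [[349.0, 252.0]]), (0.51, [0.3455, 0.3357, -0.0032], [[285.0, 234.0]])]
side board_top [(0.81, [0.4953, 0.3897, 0.0111], [[332.0, 215.0]]), (0.25, [0.429, 0.2049, 0.066], [[324.0, 232.0]])]
wrist mill_head [(0.72, [0.4333, -0.0199, 0.2479], [[322.0, 281.0]]), (0.66, [0.4373, -0.0178, 0.0007], [[324.0, 203.0]])]
wrist mill_mouth [(0.71, [0.4329, -0.0217, 0.1346], [[321.0, 234.0]])]
wrist board_top []
```

View pics/lift.png

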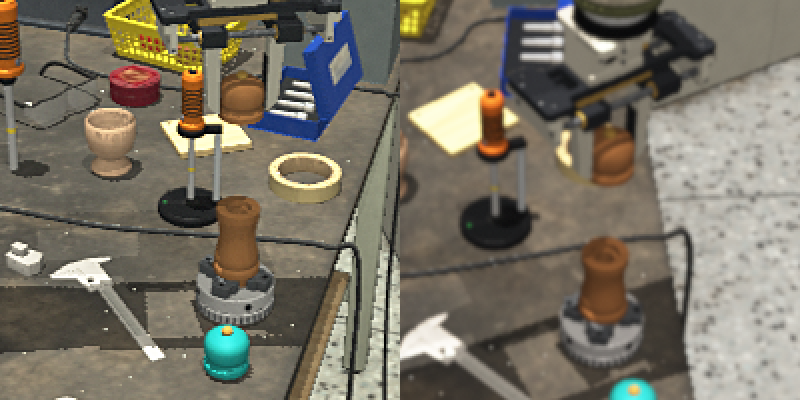

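The lift picture shows the head held upright in the fingers and the mill's mouth open. Next I carry it to the board, keeping it above the hanging camera.

Call:
play_rows(increments="10 2 0 0 1;30 5 0 0 1;60 9 0 0 1;95 15 0 0 1;130 20 0 0 1;165 25 0 0 1;200 31 0 0 1;235 36 0 0 1;270 41 0 0 1;305 47 0 0 1;340 52 0 0 1;370 57 0 0 1;392 60 0 0 1;404 62 0 0 1;409 63 0 0 1;409 63 0 0 1;409 63 0 0 1;409 63 0 0 1")

```text
t: 7.1
tool_pos: [0.4962, 0.3891, 0.2847]
orientation: [2.222, 2.22, 0.0]
force: [0.4, 0.4, -1.0]
opening: 0.049
gripper_force: 20.0
```

```bash
python3 - <<'E'
from h import *
s=robot.read_state();print(s["t"],s["tool_pos"],s["force"],s["opening"])
robot.read_camera("wrist")
for q in "mill_head board_top".split():
    print(q,[(round(d["conf"],2),np.round(d["centre"],4).tolist()) for d in robot.landmark_of("wrist",q)][:3])
E
```

```text
7.1 [0.49619004 0.38913393 0.28471458] [ 0.40308225  0.35162358 -0.97095496] 0.04896806351584127
mill_head [(0.88, [0.4968, 0.3886, 0.2498])]
board_top [(0.83, [0.501, 0.3926, 0.0092])]
```

Call:
play_rows(increments="0 0 10 0 1;0 0 30 0 1;0 0 60 0 1;0 0 95 0 1;0 0 130 0 1;0 0 165 0 1;0 0 195 0 1;0 0 215 0 1;0 0 226 0 1;0 0 231 0 1;0 0 233 0 1;0 0 235 0 1;0 0 236 0 1;0 0 237 0 1;0 0 237 0 1;0 0 237 0 1")

```text
t: 8.85
tool_pos: [0.4962, 0.3901, 0.0478]
orientation: [2.221, 2.221, 0.001]
force: [-0.5, -0.2, -1.5]
opening: 0.0489
gripper_force: 20.0
```

Call:
play_rows(increments="0 0 0.5 0 1;0 0 1 0 1;0 0 1.5 0 1;0 0 2 0 1;0 0 2 0 1;0 0 2 0 1")

```text
t: 9.45
tool_pos: [0.496, 0.39, 0.0454]
orientation: [-2.221, -2.221, 0.0]
force: [-0.2, -0.2, -0.8]
opening: 0.0489
gripper_force: 20.0
```

Call:
play_rows(increments="0 0 0.5 0 1;0 0 1 0 1;0 0 1 0 1;0 0 1 0 1")

```text
t: 9.85
tool_pos: [0.4961, 0.3901, 0.0447]
orientation: [2.221, 2.221, 0.0]
force: [-0.4, -0.2, 3.5]
opening: 0.0493
gripper_force: 20.0
```

Call:
play_rows(increments="0 0 0 0 -0.1;0 0 0 0 -0.2;0 0 0 0 -0.4;0 0 0 0 -0.6;0 0 0 0 -0.8;0 0 0 0 -1;0 0 0 0 -1;0 0 0 0 -1;0 0 -5 0 -1;0 0 -15 0 -1;0 0 -35 0 -1;0 0 -65 0 -1;0 0 -100 0 -1;0 0 -140 0 -1;0 0 -180 0 -1;0 0 -205 0 -1;0 0 -215 0 -1;0 0 -215 0 -1;0 0 -215 0 -1")

```text
t: 11.75
tool_pos: [0.4955, 0.3897, 0.2579]
orientation: [-2.221, -2.221, 0.003]
force: [0.1, 1.0, -0.2]
opening: 0.093
gripper_force: 0.0
```

```bash
python3 - <<'E'
from h import *
s=robot.read_state();print(s["t"],s["tool_pos"],s["force"],s["opening"])
A={c:robot.read_camera(c) for c in("scene","side","wrist")}
cv2.imwrite("pics/put.png",np.hstack([cv2.resize(A["side"][160:280,270:430],None,fx=2.5,fy=2.5),cv2.resize(A["wrist"],(400,300))]))
for c in A:
  for q in "mill_head mill_mouth probe probe_stand".split():
    print(c,q,[(round(d["conf"],2),np.round(d["centre"],4).tolist(),proj(c,d["centre"]).round().tolist()) for d in robot.landmark_of(c,q)][:3])
E
```

```text
11.75 [0.49551695 0.3897049  0.25789877] [ 0.14939436  0.96877681 -0.20642041] 0.09297327971732788
scene mill_head [(0.86, [0.3924, -0.1278, -0.0025], [[374.0, 340.0]]), (0.68, [0.4907, 0.3915, 0.0164], [[289.0, 186.0]]), (0.55, [0.4968, 0.3879, -0.0005], [[292.0, 191.0]])]
scene mill_mouth [(0.94, [0.4363, -0.0229, 0.1359], [[364.0, 257.0]])]
scene probe [(0.8, [0.4316, 0.2006, 0.0186], [[308.0, 236.0]]), (0.67, [0.2109, 0.3618, -0.0028], [[199.0, 238.0]]), (0.28, [0.494, 0.3854, 0.0112], [[291.0, 189.0]])]
scene probe_stand [(0.57, [0.431, 0.2011, 0.001], [[308.0, 241.0]])]
side mill_head [(0.63, [0.4958, 0.3856, 0.0169], [[332.0, 214.0]]), (0.62, [0.3955, -0.1322, -0.0024], [[343.0, 335.0]])]
side mill_mouth [(0.9, [0.4352, -0.0196, 0.1413], [[349.0, 251.0]]), (0.29, [0.3233, -0.2425, 0.003], [[322.0, 372.0]])]
side probe [(0.86, [0.2092, 0.3566, -0.001], [[236.0, 234.0]]), (0.77, [0.4302, 0.1988, 0.0199], [[325.0, 248.0]])]
side probe_stand [(0.92, [0.4299, 0.2004, -0.0014], [[324.0, 254.0]]), (0.36, [0.4301, 0.1984, 0.0661], [[325.0, 233.0]])]
wrist mill_head [(0.8, [0.4971, 0.3869, 0.0118], [[321.0, 213.0]])]
wrist mill_mouth []
wrist probe [(0.78, [0.2147, 0.3664, 0.0015], [[81.0, 228.0]])]
wrist probe_stand [(0.93, [0.4312, 0.2, 0.0003], [[271.0, 352.0]])]
```

View pics/put.png

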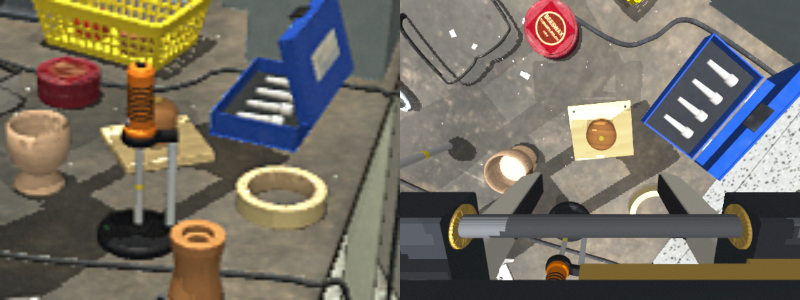

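The head stands upright on the board at wrist crop (601,134). Next I move above the small camera in the stand.

Call:
play_rows(increments="-10 -4 -2 0 -1;-35 -12 -2 0 -1;-75 -26 -2 0 -1;-115 -40 -2 0 -1;-150 -52 -2 0 -1;-175 -60 -2 0 -1;-187 -64 -2 0 -1;-190 -65 -2 0 -1;-190 -65 -2 0 -1;-190 -65 -2 0 -1;-190 -65 -2 0 -1")

```text
t: 13.6
tool_pos: [0.4311, 0.2008, 0.2613]
orientation: [-2.22, -2.222, 0.0]
force: [-0.2, -0.0, 0.3]
opening: 0.093
gripper_force: 0.0
```

```bash
python3 - <<'E'
from h import *
s=robot.read_state();print(s["t"],s["tool_pos"],s["force"],s["opening"])
a=robot.read_camera("wrist");C=cal("wrist")
cv2.imwrite("pics/w2.png",a)
for q in "probe probe_stand".split():
    print(q,[(round(d["conf"],2),np.round(d["centre"],4).tolist(),proj("wrist",d["centre"],C).round().tolist()) for d in robot.landmark_of("wrist",q)][:3])
print(proj("wrist",[[.431,.2,.205],[.431,.2,.198],[.431,.186,.198],[.417,.2,.198],[.445,.2,.198],[.431,.214,.198]],C).round(1).tolist())
for d in robot.regions_of("wrist","probe")[:2]:
  ys,xs=np.nonzero(d["pixels"]);print(round(d["conf"],2),xs.min(),xs.max(),ys.min(),ys.max())
E
```

```text
13.6 [0.43112354 0.20082848 0.26125252] [-0.23524429 -0.00306736  0.3498673 ] 0.09302408555894165
probe [(0.97, [0.2128, 0.3671, -0.0012], [[112.0, 50.0]]), (0.84, [0.4345, 0.1978, 0.0152], [[324.0, 213.0]]), (0.61, [0.4364, -0.0189, -0.0009], [[324.0, 370.0]])]
probe_stand [(0.58, [0.4306, 0.1987, 0.0], [[320.0, 209.0]])]
[[320.7, 268.5], [320.7, 264.7], [320.7, 285.4], [298.4, 264.6], [342.9, 264.7], [320.7, 243.3]]
0.71 0 115 0 63
0.58 298 341 208 286
```

View pics/w2.png

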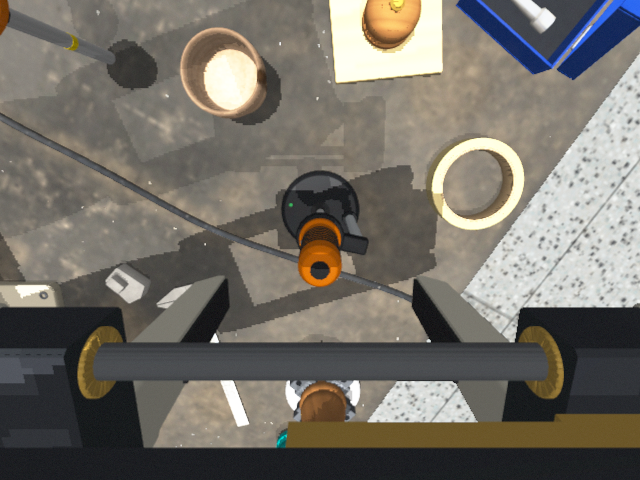

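The wrist view shows the cap of the small camera at (320,268), as predicted. I go down and grip.

Call:
play_rows(increments="-1 -0.5 20 0 -1;-1 -0.5 45 0 -1;-1 -0.5 70 0 -1;-1 -0.5 85 0 -1;-1 -0.5 91 0 -1;-1 -0.5 91 0 -1;-1 -0.5 91 0 -1;-1 -0.5 91 0 0;-1 -0.5 91 0 1;-1 -0.5 91 0 1;-1 -0.5 91 0 1;-1 -0.5 91 0 1;-1 -0.5 91 0 1;-1 -0.5 91 0 1;-1 -0.5 91 0 1;-1 -0.5 91 0 1;-1 -0.5 91 0 1", force=35)

```text
t: 15.5
tool_pos: [0.4305, 0.199, 0.1704]
orientation: [-2.221, -2.221, 0.0]
force: [-0.1, -0.1, -0.1]
opening: 0.0272
gripper_force: 35.0
```

Call:
play_rows(increments="0 0 -3 0 1;0 0 -8 0 1;0 0 -16 0 1;0 0 -28 0 1;0 0 -42 0 1;0 0 -58 0 1;0 0 -75 0 1;0 0 -92 0 1;0 0 -108 0 1;0 0 -122 0 1;0 0 -134 0 1;0 0 -142 0 1;0 0 -147 0 1;0 0 -150 0 1;0 0 -150 0 1;0 0 -150 0 1")

```text
t: 17.1
tool_pos: [0.4303, 0.199, 0.3198]
orientation: [-2.221, -2.221, 0.001]
force: [0.4, -0.2, -1.0]
opening: 0.0271
gripper_force: 35.0
```

```bash
python3 - <<'E'
from h import *
s=robot.read_state();print(s["t"],s["tool_pos"],s["force"],s["opening"])
for c in("scene","side","wrist"):
  robot.read_camera(c)
  for q in "probe probe_band".split():
    print(c,q,[(round(d["conf"],2),np.round(d["centre"],4).tolist()) for d in robot.landmark_of(c,q)][:3])
E
```

```text
17.1 [0.43029971 0.19896256 0.31979881] [ 0.37943337 -0.15083424 -0.97883901] 0.027117524642387623
scene probe [(0.96, [0.2082, 0.3613, -0.0012]), (0.95, [0.4329, 0.2017, 0.1701]), (0.3, [0.5996, 0.2326, -0.0003])]
scene probe_band [(0.83, [0.206, 0.3539, 0.0605]), (0.59, [0.4336, 0.1971, 0.2139]), (0.2, [0.4338, -0.0192, 0.0022])]
side probe [(0.96, [0.4291, 0.2002, 0.1723])]
side probe_band [(0.93, [0.4291, 0.2012, 0.2158]), (0.7, [0.2106, 0.3628, 0.064])]
wrist probe [(0.63, [0.4329, 0.1946, 0.1672]), (0.59, [0.2112, 0.3644, 0.0006])]
wrist probe_band [(0.89, [0.4323, 0.202, 0.214]), (0.86, [0.2105, 0.3618, 0.0622])]
```

Call:
play_rows(increments="-4 0 0 0 1;-14 0 0 0 1;-30 1 0 0 1;-50 1 0 0 1;-72 1 0 0 1;-95 2 0 0 1;-118 2 0 0 1;-141 3 0 0 1;-163 3 0 0 1;-183 4 0 0 1;-200 4 0 0 1;-211 4 0 0 1;-217 4 0 0 1;-219 4 0 0 1;-219 4 0 0 1;-219 4 0 0 1;-219 4 0 0 1;-219 4 0 0 1;-219 4 0 0 1")

```text
t: 19.45
tool_pos: [0.4345, -0.0197, 0.3204]
orientation: [-2.221, -2.222, 0.0]
force: [-0.5, -0.9, -1.5]
opening: 0.0273
gripper_force: 35.0
```

```bash
python3 - <<'E'
from h import *
s=robot.read_state();print(s["t"],s["tool_pos"],s["force"])
T=[]
for c in("scene","side","wrist"):
  im=robot.read_camera(c);C=cal(c);cv2.imwrite(f"pics/h_{c}.png",im)
  u,v=proj(c,[.434,-.02,.16],C)[0].astype(int); n=60 if c!="wrist" else 110
  h=int(n*.75); cr=im[max(v-h,0):v+h,u-n:u+n]; print(c,"crop origin",u-n,max(v-h,0),cr.shape)
  T.append(cv2.resize(cr,(400,300),interpolation=cv2.INTER_CUBIC))
  for q in "probe probe_band mill_mouth".split():
    print(c,q,[(round(d["conf"],2),np.round(d["centre"],4).tolist(),proj(c,d["centre"],C).round(1).tolist()) for d in robot.landmark_of(c,q)][:2])
cv2.imwrite("pics/hover.png",np.vstack([np.hstack(T[:2]),np.hstack([T[2],T[2]*0])]))
E
```

```text
19.45 [ 0.43450967 -0.01967869  0.32041836] [-0.52005224 -0.85959789 -1.49641071]
scene crop origin 302 203 (90, 120, 3)
scene probe [(0.86, [0.4363, -0.0193, 0.1682], [[363.7, 244.7]]), (0.77, [0.2106, 0.3592, -0.0019], [[198.9, 238.4]])]
scene probe_band [(0.77, [0.4369, -0.0204, 0.2147], [[365.1, 228.6]]), (0.56, [0.2077, 0.3573, 0.0625], [[194.2, 220.3]])]
scene mill_mouth [(0.8, [0.4349, -0.0226, 0.1333], [[363.4, 257.6]]), (0.74, [0.4398, -0.02, 0.2109], [[366.0, 229.3]])]
side crop origin 288 199 (90, 120, 3)
side probe [(0.66, [0.4318, -0.0209, 0.1691], [[348.1, 241.3]]), (0.55, [0.2105, 0.3579, -0.0029], [[236.8, 234.4]])]
side probe_band [(0.78, [0.4336, -0.0185, 0.2153], [[349.4, 222.6]]), (0.77, [0.2128, 0.3591, 0.0614], [[236.1, 214.2]])]
side mill_mouth [(0.56, [0.4329, -0.0182, 0.1431], [[347.9, 250.5]])]
wrist crop origin 210 145 (164, 220, 3)
wrist probe [(0.77, [0.4379, -0.0242, 0.1692], [[324.5, 234.8]]), (0.27, [0.434, -0.0195, 0.0019], [[320.0, 199.6]])]
wrist probe_band [(0.76, [0.4352, -0.0205, 0.2129], [[321.6, 244.7]]), (0.73, [0.4337, -0.0209, 0.1402], [[319.7, 223.8]])]
wrist mill_mouth [(0.71, [0.4347, -0.0213, 0.1327], [[320.7, 222.4]])]
```

View pics/hover.png

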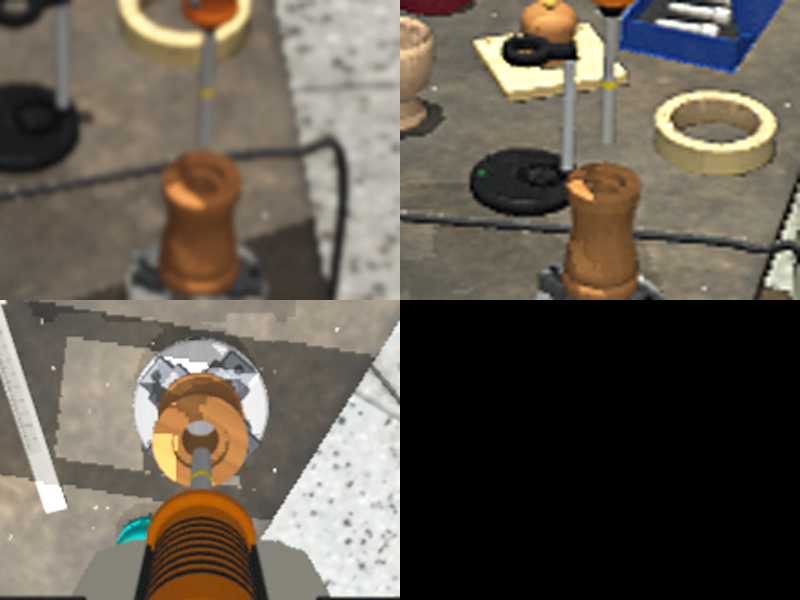

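The hover picture shows the tube tip just above the open bore in all three views. In the wrist view the bore is at crop (201,437) and the tube comes from below it. Next I measure tube against mill to sub-pixel precision.

```bash
cat >> h.py <<'E'
def axis_off(c,im,C,x,y,zs,r,w,lat=None):
    """median lateral offset (mm) of a vertical round thing's centre from the axis (x,y), and its radius"""
    K,R,t=C; cam=-R.T@t; v=np.array([x,y])-cam[:2]; v/=np.linalg.norm(v); L=np.array([v[1],-v[0],0])
    o=np.arange(-r-w,r+w+.01,.2); f=cv2.GaussianBlur(im.astype(np.float32),(0,0),.6); out=[]
    for z in zs:
        P=np.array([x,y,z])+o[:,None]*L/1000; p=proj(c,P,C).astype(np.float32)
        s=cv2.remap(f,p[:,:1],p[:,1:],cv2.INTER_LINEAR)[:,0]
        g=np.linalg.norm(np.gradient(s,axis=0),axis=1)**2
        e=[]
        for sg in(-1,1):
            m=np.abs(o-sg*r)<w; e.append((g[m]*o[m]).sum()/g[m].sum())
        out.append(((e[0]+e[1])/2,(e[1]-e[0])/2))
    out=np.array(out); return L,np.median(out,0).round(2),out.std(0).round(2)
E
python3 - <<'E'
from h import *
s=robot.read_state();x,y,z=s["tool_pos"];lens=z-.15
for c in("scene","side"):
  im=cv2.imread(f"pics/h_{c}.png");C=cal(c)
  print(c,"mill",axis_off(c,im,C,x,y,np.arange(.115,.138,.002),25,6))
  for a,b in((.004,.04),(.05,.09)): print(c,"tube",axis_off(c,im,C,x,y,np.arange(lens+a,lens+b,.002),4.5,4))
im=cv2.imread("pics/h_wrist.png");C=cal("wrist")
print(C[0][0,0],proj("wrist",[[x,y,lens],[x,y,lens+.045],[x,y,.138]],C).round(1).tolist())
for d,rr in((0,.025),(0,.015),(0.007,.01)):
  print(rr,proj("wrist",[[x+rr,y,.138-d],[x-rr,y,.138-d],[x,y+rr,.138-d],[x,y-rr,.138-d]],C).round(1).tolist())
cr=im[195:280,270:370]
cr=cv2.resize(cr,None,fx=6,fy=6,interpolation=cv2.INTER_CUBIC)
a=np.linspace(0,2*np.pi,60)
for d,rr in((0,.025),(0,.015),(0.007,.01)):
  p=proj("wrist",np.c_[x+rr*np.cos(a),y+rr*np.sin(a),0*a+.138-d],C)
  for q in p: cv2.circle(cr,tuple(((q-[270,195]+.5)*6).astype(int).tolist()),1,(255,255,0),-1)
for zz in(lens,lens+.045): 
  q=proj("wrist",[x,y,zz],C)[0]; cv2.drawMarker(cr,tuple(((q-[270,195]+.5)*6).astype(int).tolist()),(255,0,255),0,12,1)
cv2.imwrite("pics/ov.png",cr)
E
```

```text
scene mill (array([ 0.79372574, -0.6082758 ,  0.        ]), array([ 0.54, 23.42]), array([0.51, 0.83]))
scene tube (array([ 0.79372574, -0.6082758 ,  0.        ]), array([-0.14,  3.9 ]), array([0.22, 0.25]))
scene tube (array([ 0.79372574, -0.6082758 ,  0.        ]), array([-0.65,  4.62]), array([0.18, 0.32]))
side mill (array([ 0.96068778, -0.27763102,  0.        ]), array([ 0.49, 23.84]), array([0.73, 0.48]))
side tube (array([ 0.96068778, -0.27763102,  0.        ]), array([0.71, 3.19]), array([0.31, 0.14]))
side tube (array([ 0.96068778, -0.27763102,  0.        ]), array([0.28, 4.51]), array([0.68, 0.89]))
354.5445363301772 [[320.6, 230.5], [320.7, 245.0], [320.5, 222.3]]
0.025 [[346.8, 222.3], [294.3, 222.3], [320.5, 196.2], [320.5, 247.5]]
0.015 [[336.3, 222.3], [304.8, 222.3], [320.5, 206.8], [320.5, 237.5]]
0.01 [[330.8, 220.8], [310.2, 220.8], [320.5, 210.6], [320.5, 230.8]]
```

View pics/ov.png

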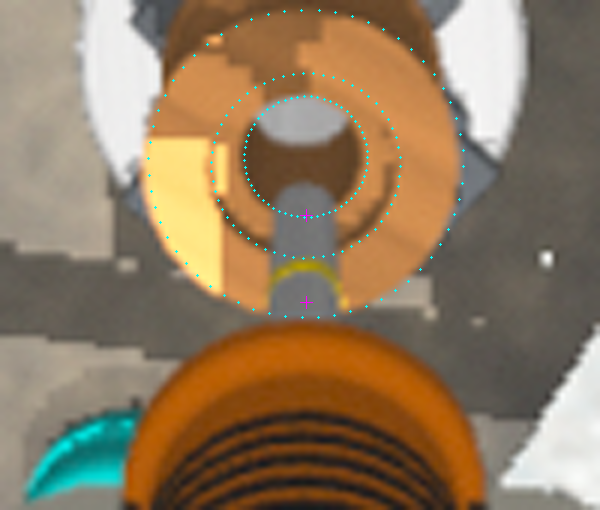

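The overlay shows tube and band on the TCP axis: lens at (307,185), band at (307,267). The mill sits about 0.6 mm to −x and 0.3 mm to +y of it. I correct that, lower to just above the rim and measure again.

Call:
play_rows(increments="0.3 -0.6 0 0 1;0.3 -0.6 3 0 1;0.3 -0.6 8 0 1;0.3 -0.6 14 0 1;0.3 -0.6 19 0 1;0.3 -0.6 22 0 1;0.3 -0.6 23 0 1;0.3 -0.6 23 0 1;0.3 -0.6 23 0 1;0.3 -0.6 23 0 1;0.3 -0.6 23 0 1")

```text
t: 21.15
tool_pos: [0.434, -0.0197, 0.2977]
orientation: [2.221, 2.221, 0.0]
force: [-0.5, 0.5, -0.8]
opening: 0.0273
gripper_force: 35.0
```

```bash
cat >> h.py <<'E'
def rim_fit(im,C,x,y,z,r,angs,w=3.5):
    """robust circle (radius r, mm) fitted to edges in the plane z; returns offset (mm) from (x,y)"""
    from scipy.optimize import least_squares
    f=cv2.GaussianBlur(im.astype(np.float32),(0,0),.6); rr=np.arange(r-w,r+w,.1); E=[]
    for a in np.radians(angs):
        u=np.array([np.cos(a),np.sin(a),0]); p=proj("wrist",np.array([x,y,z])+rr[:,None]*u/1000,C).astype(np.float32)
        s=cv2.remap(f,p[:,:1],p[:,1:],cv2.INTER_LINEAR)[:,0]; g=np.linalg.norm(np.gradient(s,axis=0),axis=1)
        E.append(rr[g.argmax()]*u[:2])
    E=np.array(E); q=least_squares(lambda p:np.hypot(*(E-p[:2]).T)-p[2],[0,0,r],loss="soft_l1",f_scale=.3)
    return q.x.round(2), np.sqrt(np.median(q.fun**2)).round(2)
def tube_off(im,C,x,y,zs):
    out=[axis_off("wrist",im,C,x,y,[z],4.5,2.5)[1][0] for z in zs]; return np.round(out,2)
E
python3 - <<'E'
from h import *
s=robot.read_state();x,y,z=s["tool_pos"];lens=z-.15;print(s["t"],s["tool_pos"],s["force"])
im=robot.read_camera("wrist");C=cal("wrist")
A=np.r_[-60:-18:3,-162:-120:3,-15:31:3,150:196:3]
print("rim",rim_fit(im,C,x,y,.138,25,A))
print("rim all",rim_fit(im,C,x,y,.138,25,np.r_[-60:241:3]))
print("recess",rim_fit(im,C,x,y,.138,15,np.r_[-30:211:3],2.5))
print("bore",rim_fit(im,C,x,y,.131,10,np.r_[-20:201:3],2.5))
print("tube lateral",tube_off(im,C,x,y,lens+np.arange(.01,.05,.005)), "L",axis_off("wrist",im,C,x,y,[.18],4.5,2)[0])
cr=im[195:285,265:375]; cr=cv2.resize(cr,None,fx=6,fy=6,interpolation=cv2.INTER_CUBIC)
a=np.linspace(0,2*np.pi,60)
for zz,rr in((.138,.025),(.138,.015),(.131,.01),(lens,.0045),(lens+.0475,.0045),(lens+.0425,.0045)):
  for q in proj("wrist",np.c_[x+rr*np.cos(a),y+rr*np.sin(a),0*a+zz],C): cv2.circle(cr,tuple(((q-[265,195]+.5)*6).astype(int).tolist()),1,(255,255,0),-1)
cv2.imwrite("pics/ov2.png",cr)
for c in("scene","side"):
  i=robot.read_camera(c);cv2.imwrite(f"pics/l_{c}.png",i);D=cal(c)
  print(c,"mill",axis_off(c,i,D,x,y,np.arange(.128,.139,.002),25,4)[1:],"tube",axis_off(c,i,D,x,y,np.arange(lens+.01,lens+.09,.002),4.5,3)[1:])
E
```

```text
21.15 [ 0.43402192 -0.01969815  0.29766757] [-0.47177153  0.49751233 -0.76987149]
rim (array([-0.17,  0.29, 25.64]), np.float64(0.41))
rim all (array([-0.25, -0.46, 25.32]), np.float64(0.35))
recess (array([-0.89, -1.62, 15.78]), np.float64(0.81))
bore (array([-0.29,  0.19,  9.69]), np.float64(0.16))
tube lateral [ 0.02  0.39  0.35  0.15  0.01 -0.13  0.45  0.36] L [-0.9999764  -0.00686957  0.        ]
scene mill (array([-0.38, 25.04]), array([0.34, 0.35])) tube (array([-0.22,  4.18]), array([0.28, 0.41]))
side mill (array([ 0.92, 24.66]), array([0.2 , 0.33])) tube (array([0.43, 3.7 ]), array([0.26, 0.46]))
```

View pics/ov2.png

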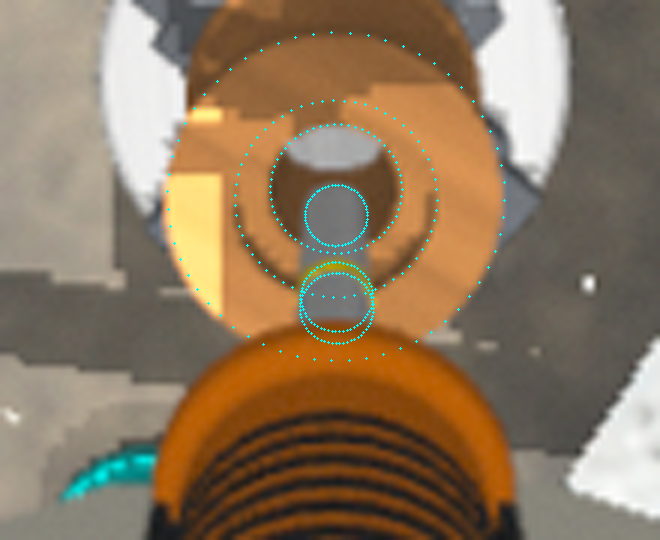

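The second overlay matches: rim, bore (centre offset −0.3, +0.2 mm), lens and band all fall on the predicted circles. I lower to the band.

Call:
play_rows(increments="0.2 -0.1 2 0 1;0.2 -0.1 6 0 1;0.2 -0.1 10 0 1;0.2 -0.1 15 0 1;0.2 -0.1 20 0 1;0.2 -0.1 25 0 1;0.2 -0.1 30 0 1;0.2 -0.1 35 0 1;0.2 -0.1 40 0 1;0.2 -0.1 45 0 1;0.2 -0.1 49 0 1;0.2 -0.1 52 0 1;0.2 -0.1 54 0 1;0.2 -0.1 54.7 0 1;0.2 -0.1 54.7 0 1;0.2 -0.1 54.7 0 1;0.2 -0.1 54.7 0 1;0.2 -0.1 54.7 0 1;0.2 -0.1 54.7 0 1")

```text
t: 23.2
tool_pos: [0.4339, -0.0195, 0.2429]
orientation: [2.221, 2.221, 0.0]
force: [-1.0, 0.7, -1.9]
opening: 0.0272
gripper_force: 35.0
```

```bash
python3 - <<'E'
from h import *
s=robot.read_state();x,y,z=s["tool_pos"];lens=z-.15;print(s["t"],s["tool_pos"],s["force"],s["wrist_torque"])
T=[]
for c in("scene","side"):
  i=robot.read_camera(c);D=cal(c)
  print(c,"mill",axis_off(c,i,D,x,y,np.arange(.128,.139,.002),25,4)[1:],"tube",axis_off(c,i,D,x,y,np.arange(.146,.18,.002),4.5,3)[1:])
  print([(round(d["conf"],2),np.round(d["centre"],4).tolist()) for d in robot.landmark_of(c,"probe_band")][:3],proj(c,[[x,y,.138],[x,y,.1405]],D).round(1).tolist())
  u,v=proj(c,[x,y,.15],D)[0].astype(int); cr=cv2.resize(i[v-30:v+30,u-20:u+20],None,fx=10,fy=10,interpolation=cv2.INTER_CUBIC)
  a=np.linspace(0,2*np.pi,60)
  for zz,rr in((.138,.025),(lens+.0475,.0045),(lens+.0425,.0045)):
    for q in proj(c,np.c_[x+rr*np.cos(a),y+rr*np.sin(a),0*a+zz],D): cv2.circle(cr,tuple(((q-[u-20,v-30]+.5)*10).astype(int).tolist()),1,(255,255,0),-1)
  T.append(cr)
cv2.imwrite("pics/fin.png",np.hstack(T))
E
```

```text
23.2 [ 0.43387082 -0.01949661  0.24285328] [-0.95054322  0.72465459 -1.9247406 ] [-0.02139843 -0.04299255 -0.01596114]
scene mill (array([-0.  , 24.91]), array([0.24, 0.24])) tube (array([-0.3 ,  4.32]), array([0.21, 0.43]))
[(0.78, [0.4374, -0.0186, 0.1359]), (0.77, [0.2054, 0.3585, 0.0621])] [[362.3, 255.4], [362.3, 254.5]]
side mill (array([ 0.52, 25.18]), array([0.33, 0.48])) tube (array([0.42, 3.54]), array([0.14, 0.15]))
[(0.86, [0.21, 0.3623, 0.0627]), (0.83, [0.4334, -0.0204, 0.1387])] [[348.4, 252.7], [348.4, 251.7]]
```

View pics/fin.png

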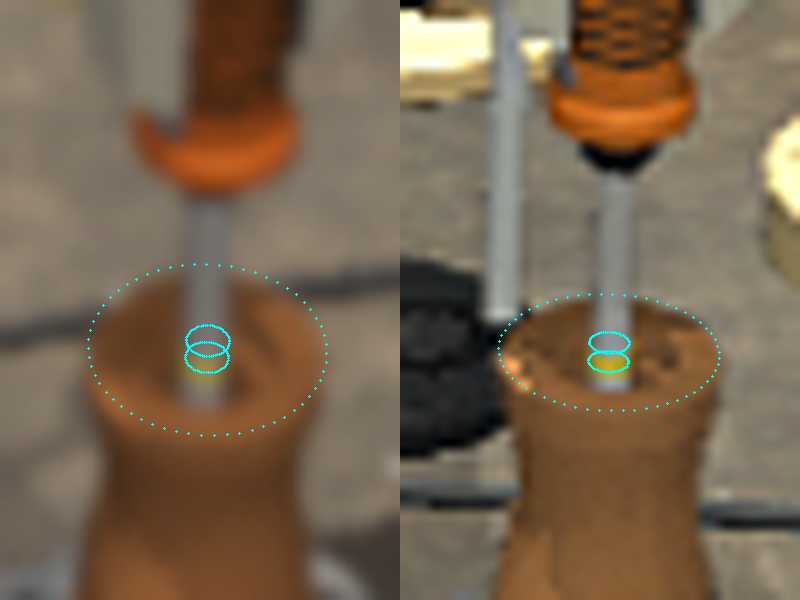

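The final picture shows the band level with the rim in both views (scene crop (207,372), side crop (608,365)) and the tube centred in the mouth. I make a last 0.4 mm trim upward, settle, and hand in.

Call:
play_rows(increments="0 0 -0.4 0 1;0 0 -0.4 0 1;0 0 -0.4 0 1;0 0 -0.4 0 1;0 0 -0.4 0 1;0 0 -0.4 0 1;0 0 -0.4 0 1;0 0 -0.4 0 1")

```text
t: 24.2
tool_pos: [0.4338, -0.0195, 0.2432]
orientation: [2.221, 2.221, -0.0]
force: [0.4, -0.4, -1.1]
opening: 0.0271
gripper_force: 35.0
```

```bash
python3 -c "
from plant import robot
print(robot.read_state()['tool_pos'],robot.close_job())"
```

```text
the job is handed in; nothing more can be done
[ 0.4338177  -0.01950884  0.24315406] None
```

The job was handed in at about 24 s: the mill head stands upright on the board, and the camera is held still, upright and centred in the bore to well under 1 mm by measurement, with its yellow band level with the rim to within about 1 mm; the verdict was not reported back.

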